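Check the register on a hand proof press

TASK

Take the oblong printing block and lay it face up on the narrow raised rest of the press, centred and square with its long side pointing to the hinge. Then swing the opened window flap over by its lug and down to the angle marked by the pointer beside it, and keep holding it there in the gripper so the register can be checked: the program finishes while still holding the flap. Do not let the flap fall on the block, and leave the pointer and everything else as they are.

Things in the scene. Friction and masses are not known exactly. Their poses are not given: they have to be found in the camera images.
- block: oblong wooden printing block with a metal face on top, 90 (its x) x 56 (its y) x 24 mm (z), about 0.1 to 0.2 kg; it lies face up on the table. Origin: centre of its underside, z up. The only oblong one of the three blocks
- press: hand proof press, fixed: plywood base 270 (its x) x 340 (y) x 20 mm. In its middle stands the rest, an aluminium bar 70 (x) x 40 (y) mm, 40 mm above the base; the block overhangs it all round. Origin: centre of the base's underside; +x points away from the robot to the hinge, +y to the pointer. A grey quadrant with ticks stands at y = 156 mm, up to 240 mm above the table
- rest_top (a point): centre of the rest's top face, 60 mm above the table, over the press's origin; axes as the press. The block belongs here, its x along the press's x (either way round)
- hinge (a point): middle of the flap's hinge axis, 110 mm in +x from the press's origin and 92 mm above the table; the axis runs along the press's y; axes as the press
- flap (a joint): angle of the window flap (rad): 0 level over the bed towards the press's -x (1 mm over a block on the rest), pi/2 upright, 1.75 leaning back on its stop, as it starts. Wooden frame with clear window, 220 mm wide, 14 mm thick, reaching 175 mm from the hinge, 0.3 to 0.6 kg. Turns freely: let go below pi/2 it falls shut, above it falls open
- flap_lug (a point): centre of the flap's lug: dark steel disc, 30 mm across, 22 mm thick along the press's y, on a 13 mm wide stem at the middle of the flap's free edge, 45 mm beyond it. Pinched on its flat sides it turns between the fingers as the flap swings. At flap angle q: 220 cos(q) mm from the hinge to the press's -x, 220 sin(q) mm up. Its axes turn with the flap, as the press's at 0
- mark (a joint): angle of the pointer that marks the wanted flap angle (rad, same zero, axis and direction as the flap), between 0.65 and 1.15; held by friction, must not be moved
- mark_pin (a point): centre of the pin (14 mm across, 26 mm long) ending the pointer, a thin steel strip that turns about the flap's hinge axis at the press's y = +141 mm; the pin is 175 mm from the axis. Its axes turn with the pointer: the flap is at the mark when parallel to the pointer
- square_block: wooden printing block with a metal face, 45 x 45 x 24 mm; a bystander. Origin: centre of its underside
- round_block: round wooden printing block with a metal face, 52 mm across, 24 mm high; a bystander. Origin: centre of its underside
- tin: closed ink tin, 72 mm across, 60 mm high; a bystander. Origin: centre of its underside
- jar: closed jar, 60 mm across, 65 mm high; a bystander. Origin: centre of its underside
- knife: flat ink knife about 190 mm long, lying on the table; a bystander
- brush: brush about 200 mm long, lying on the table; a bystander
- brayer: ink roller (rubber roller 40 x 90 mm, frame and black handle, about 155 mm long, 40 mm high), lying on the table; a bystander
Mind the look-alikes: they are no part of the job. Leave any black or blue look-alike of the block alone.

How it is judged:
By the outcome, as a careful person would: the job done as asked, in the order asked, and still so for the second after the job is handed in, while the arm keeps its last pose, push and grip.
It also fails if it takes over 61 s, if anything falls off the work surface, if the arm or the gripper's body presses on something with over 40 N, if the wrist force passes 120 N, or if a joint passes its speed limit or range.

ROBOT

A 6-joint arm with a two-finger parallel gripper is mounted at the origin on the work surface. World frame = base frame: x ahead of the robot, y to its left, z up, the work surface at z = 0. Lengths are in m, angles in degrees, forces in N, time in s.
With the tool pointing down it reaches from about 0.15 to 0.775 m from the base axis. Payload 6.1 kg.
Tool frame: the origin (TCP) lies midway between the tips of the shut fingers; the grasp point (between the pads) lies 19 mm behind it (r.hold_point_z is the distance from the TCP to the grasp point, in m); z points along the fingers, y is the line along which they close (so a half turn about z gives the same grasp; the last joint's range is limited). The gripper opens to 85 mm and grips with 20 to 120 N. Pads are 22 mm wide; open, the fingers measure 114 mm over their backs; the gripper's body (76 mm by 85 mm) begins 54 mm behind the grasp point. The pads swing forward as they close: fully open they stand 13 mm farther back than shut.
Start: joints at [-72.995, 7.208, -2.269, 80.523, 0, 90], TCP at [0.154, -0.502, 0.231] pointing down, gripper open.
Joint ranges: [-155.77, 155.77], [-54.66, 111.73], [-72.52, 77.12], [-102.08, 115.82], [-83.92, 84.16], [-180, 180]. Speed limits (degrees/s): [136.94, 136.94, 172.46, 180, 180, 180].

INTERFACE

Orientations are given as [roll, pitch, yaw] about the fixed x, y, z axes, in that order (R = Rz(yaw) Ry(pitch) Rx(roll)).
In Python, from station import sensors, optics, r, find_in, spot_point gives the robot as it stands.
- The arm moves only by the tool drive_tool, never from a script. Its argument "motion" is a list of rows, each an object with "gripper": the finger opening in mm, from 0 to 85.4; "delta_pos": the shift along the tool's x, y, z as a fraction of full scale, a list of three; "angular": the turn, a rotation vector about the tool's x, y, z as a fraction of full scale, a list of three. In form: [{"gripper": gripper, "delta_pos": [dx, dy, dz], "angular": [wx, wy, wz]}, ...]. A call has 1 to 12 rows; each row is the pose to reach, as a shift and turn from the pose commanded when the call began, along the tool's axes at that moment; what a row does not reach only later rows make up. Full scale, the value 1, is 80 mm for a shift and 60 degrees for a turn. A row lasts 1/10 s, in which the tool goes at most 50 mm and 8.59 degrees, less where a joint would pass 70% of its speed; a pose out of reach is approached as far as the arm can. A call with a number of a shift or a turn outside -1 to 1 is refused whole. A call with a gripper value outside its range is refused whole. The fingers move at their own pace and stop on an object; "grip_force" is the grip in N (left out, the last holds). Time passes only in rows, so rows that repeat a pose let the fingers close. It gives the time, the measured TCP pose, the force, the opening and the grip force at its end, in the units of the state.
- sensors.sense(): the state, without advancing time (a new reading comes with each control period).
- optics.read_camera(name): name is "scene" or "top"; returns a dict with "img" (384x512x3 uint8, red, green, blue), "fov_y" (degrees; the focal length in pixels is half the picture's height over the tangent of half this angle, whatever the lens; pixels are square), "cx", "cy" (the principal point, pixels), "D" ([k1, k2, p1, p2, k3] as OpenCV has them; the pictures are not rectified), "R" (3x3) and "t" (3): a world point X has camera coordinates R X + t. Camera axes: x right, y down, z forward; pixel columns grow to the right and rows downward; lengths in m; the calibration is good to about 2 mm. A picture is of the moment at which its call begins. There is no depth.
- r.hand_in(): hands the job in; it is judged then, once.
Trained networks look in a picture, given as the dict that the camera call returned (one of the last four; its "shot" number tells which), for a name from the list of things; names that differ only in an ending like _2 or _b are one class to them, and where a whole thing is asked for, a point or a joint stands for the part that bears it (a point fixed in the world has none). Each returns a list of dicts, best first, with "score" (0 to 1); they miss things now and then, are a little off and sometimes report something else, mostly with a low value. They report only what shows in the picture. A call takes as long as a camera call. They do not tell look-alikes from the thing itself.
- find_in(picture, name): "position" ([column, row] in pixels, amid what is visible of it).
- spot_point(picture, name): "position" ([column, row] in pixels: a listed point, or the origin of a listed thing).
The state is a dict: "t": time; "joint_pos": joint angles; "qd": joint speeds; "joint_torque": joint torques, N m; "position": TCP position; "tool_rot": TCP orientation; "contact_force": force on the tool from outside, world axes, zero at the start; "wrist_torque": the same for the moment, N m; "width": opening from 0.0 (shut) to 1.0 (fully open); "gripper_force": force on a finger pad.
Only numpy, scipy, OpenCV 4.12 (cv2) and the standard library are available. Lean on these libraries where they do the work, as an engineer would, in place of code of your own. Each camera call takes 0.05 s, during which the arm holds its last target. There are 200 camera calls.

## Working session

There is one attempt and no reset: what is moved stays moved. The work goes in short steps, Python scripts to look and compute and a tool call to move; the robot and the scene stay as the last step left them, time stands still between calls to the robot, and variables do not carry over. Pictures are saved under pics/ and viewed, at most 10 in all, crops included, and the job is handed in when it is done.

Besides the shell and the picture viewer there is one more tool, called after "Request:" in YAML: its name, and indented under it one key for each argument. drive_tool: Moves the arm, as the interface text tells. Its arguments: {"type":"object","properties":{"motion":{"type":"array","items":{"type":"object","properties":{"gripper":{"type":"number"},"delta_pos":{"type":"array","items":{"type":"number"}},"angular":{"type":"array","items":{"type":"number"}}}}},"grip_force":{"type":"number"}},"required":["motion"]}

```bash
mkdir -p pics; ls; cat > h.py <<'E'
import numpy as np,cv2
from station import sensors,optics,r,find_in,spot_point
from scipy.spatial.transform import Rotation as Ro
def K(p):
    f=p["img"].shape[0]/2/np.tan(np.radians(p["fov_y"])/2)
    return np.array([[f,0,p["cx"]],[0,f,p["cy"]],[0,0,1]])
def ray(p,uv):
    n=cv2.undistortPoints(np.array([[uv]],float),K(p),np.array(p["D"],float))[0,0]
    R=np.array(p["R"]);t=np.array(p["t"]);return -R.T@t,R.T@np.array([n[0],n[1],1])
def onz(p,uv,z):
    c,d=ray(p,uv);return c+d*(z-c[2])/d[2]
def proj(p,X):
    R=np.array(p["R"]);return cv2.projectPoints(np.array(X,float).reshape(-1,3),cv2.Rodrigues(R)[0],np.array(p["t"],float),K(p),np.array(p["D"],float))[0][:,0]
def save(p,n,crop=None,s=1):
    im=p["img"][:,:,::-1]
    if crop: a,b,c,d=crop; im=im[b:d,a:c]
    cv2.imwrite("pics/"+n,cv2.resize(im,None,fx=s,fy=s,interpolation=cv2.INTER_CUBIC))
E
python3 - <<'E'
from h import *
for n in("scene","top"):
    p=optics.read_camera(n);save(p,n+"0.png",s=1.5);np.save(n+"0.npy",p,allow_pickle=True)
    print(n,p["fov_y"],-np.array(p["R"]).T@p["t"])
    for k in("block","square_block","round_block","press","flap_lug","mark_pin","rest_top","hinge"):
        print(k,[(np.round(d["position"],1).tolist(),round(d["score"],2)) for d in spot_point(p,k)][:4])
print(sensors.sense())
E
```

```text
pics
scene 44.832737616318425 [1.65099617 0.2925412  0.9421456 ]
block [([175.1, 204.3], 0.72), ([133.4, 160.6], 0.71)]
square_block [([196.9, 184.6], 0.49)]
round_block [([382.5, 239.5], 0.63), ([390.7, 277.7], 0.19)]
press [([288.4, 216.7], 0.94), ([382.8, 236.3], 0.52)]
flap_lug [([284.4, 164.5], 0.85)]
mark_pin [([144.6, 185.2], 0.72), ([339.3, 166.2], 0.67), ([435.6, 216.3], 0.43)]
rest_top []
hinge [([287.0, 222.7], 0.77), ([287.7, 218.4], 0.68), ([437.4, 219.7], 0.41)]
top 48.70178126923419 [ 0.16998594 -0.07341258  1.85309547]
block [([289.6, 231.2], 0.85), ([377.7, 220.3], 0.73), ([312.8, 175.3], 0.62), ([218.0, 131.0], 0.56)]
square_block [([304.9, 208.1], 0.7)]
round_block [([159.1, 184.8], 0.43)]
press [([226.2, 181.7], 0.66)]
flap_lug [([217.0, 131.6], 0.7)]
mark_pin [([157.0, 188.7], 0.72), ([310.3, 210.1], 0.6), ([186.4, 182.3], 0.43)]
rest_top [([222.8, 180.2], 0.96)]
hinge [([216.8, 150.3], 0.66)]
{'t': 0.9, 'joint_pos': array([-7.29915309e+01,  7.20756736e+00, -2.26683709e+00,  8.05239310e+01,
        2.07891713e-03,  9.00003881e+01]), 'qd': array([ 0.01963763,  0.04188129,  0.07739078,  0.07666372, -0.00592373,
        0.00749343]), 'joint_torque': array([ 1.99325805e-04, -4.35691309e+01,  3.53090930e+01,  9.87751846e-04,
        1.80586467e-04, -2.78938286e-07]), 'position': array([ 0.15357848, -0.50203048,  0.23131335]), 'tool_rot': array([ 1.79998335e+02, -2.07892841e-03,  1.70080810e+01]), 'contact_force': array([0.51646991, 0.6443136 , 0.26974885]), 'wrist_torque': array([ 0.02054541, -0.02053567, -0.01593661]), 'gripper_force': 0.0, 'width': 0.9970588083024691}
```

View pics/top0.png

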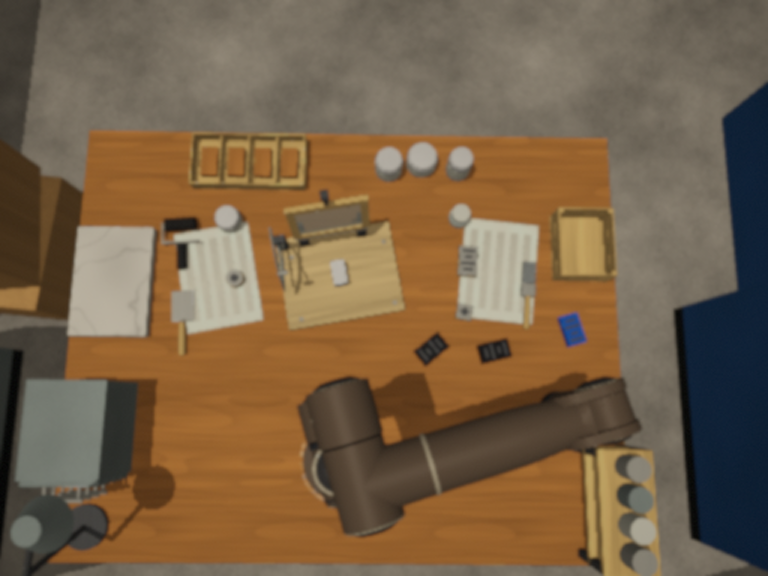

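View pics/scene0.png

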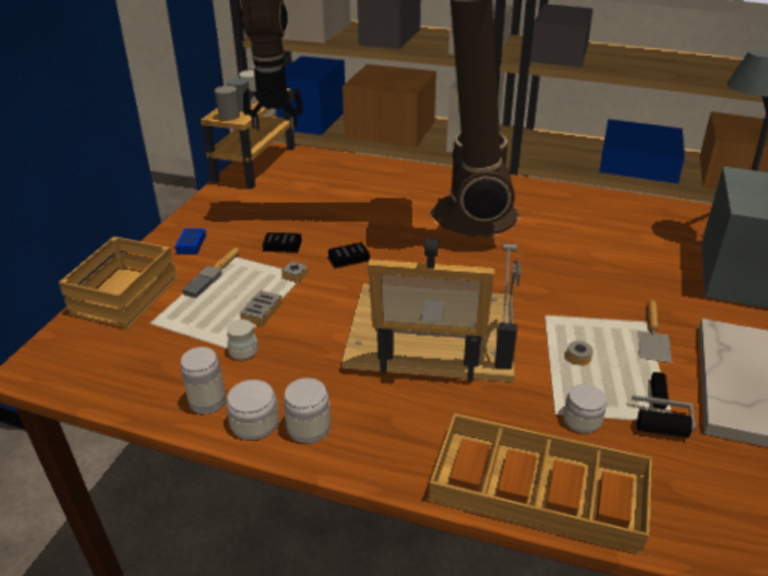

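```bash
python3 - <<'E'
from h import *
T=np.load("top0.npy",allow_pickle=True).item();S=np.load("scene0.npy",allow_pickle=True).item()
a=cv2.resize(T["img"][140:225,290:365],None,fx=5,fy=5,interpolation=cv2.INTER_CUBIC)
b=cv2.resize(S["img"][165:230,140:215],None,fx=5,fy=5,interpolation=cv2.INTER_CUBIC)
c=np.zeros((425,750,3),np.uint8);c[:425,:375]=a;c[:325,375:]=b
cv2.imwrite("pics/crop1.png",c[:,:,::-1])
c=S["img"][155:260,225:350];cv2.imwrite("pics/press1.png",cv2.resize(c,None,fx=5.5,fy=5.5,interpolation=cv2.INTER_CUBIC)[:,:,::-1])
c=T["img"][120:225,175:275];cv2.imwrite("pics/press2.png",cv2.resize(c,None,fx=5.5,fy=5.5,interpolation=cv2.INTER_CUBIC)[:,:,::-1])
print(onz(T,(312.5,174.5),.024),onz(S,(175.1,204.3),0.0),onz(T,(222.8,180.2),.06),onz(T,(226.2,181.7),0),onz(S,(288.4,216.7),0))
E
```

```text
[ 0.57032802 -0.36175566  0.024     ] [ 5.57636089e-01 -3.63501182e-01  1.11022302e-16] [0.53213106 0.03154025 0.06      ] [0.53764226 0.01978728 0.        ] [0.50502728 0.01616776 0.        ]
```

View pics/crop1.png

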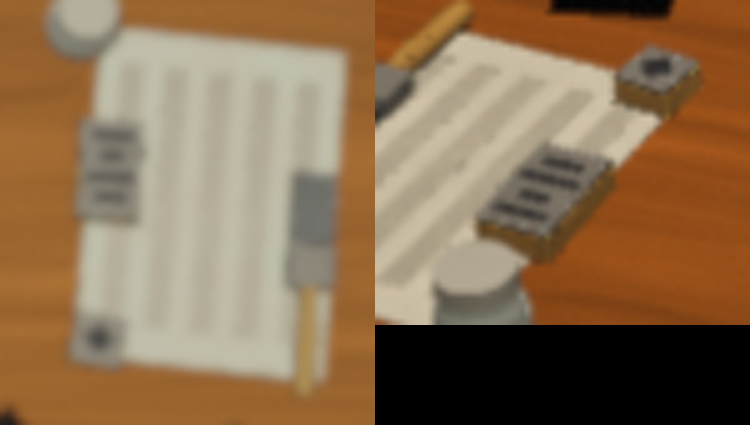

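View pics/press1.png

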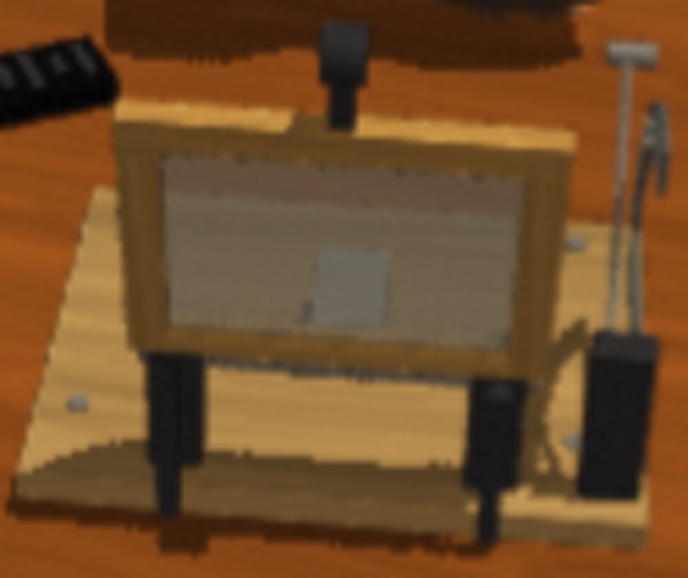

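View pics/press2.png

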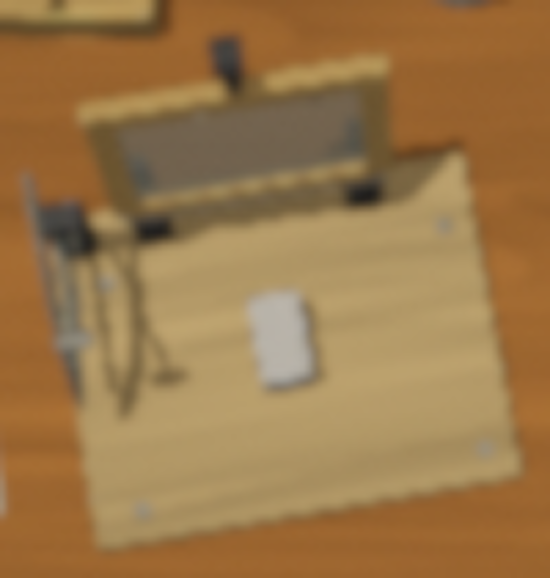

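```bash
cat > fit.py <<'E'
from h import *
from scipy.optimize import least_squares as ls
T=np.load("top0.npy",allow_pickle=True).item();S=np.load("scene0.npy",allow_pickle=True).item()
def pts(a,w,L):
    c,s=np.cos(a[2]),np.sin(a[2]);L=np.array(L,float)
    return np.c_[a[0]+c*L[:,0]-s*L[:,1],a[1]+s*L[:,0]+c*L[:,1],L[:,2]]
ct=lambda P:np.array(P)/5+[290,140]
cs=lambda P:(np.array(P)-[375,0])/5+[140,165]
pt=lambda P:np.array(P)/5.5+[175,120]
ps=lambda P:np.array(P)/5.5+[225,155]
# block face, order: far-left, far-right, near-right, near-left (x far)
F=[(.045,.028,.024),(.045,-.028,.024),(-.045,-.028,.024),(-.045,.028,.024)]
tb=ct([(84,122),(141,124),(136,214),(79,212)])
# scene looks back: near (robot side) is up
sb=cs([(480,222),(545,236),(612,158),(550,146)])
sb=sb[[1,0,3,2]]
def fit(f,x0):
    q=ls(f,x0);return q.x,q.fun.reshape(-1,2)
b,e=fit(lambda a:np.r_[(proj(T,pts(a,0,F))-tb).ravel(),(proj(S,pts(a,0,F))-sb).ravel()],[.57,-.36,0]);print("block",b[:2],np.degrees(b[2]));print(e.round(1).tolist())
for C,o in((T,tb),(S,sb)):
    q,_=fit(lambda a:(proj(C,pts(a,0,F))-o).ravel(),b);print(q[:2],np.degrees(q[2]))
Pt=[(.135,-.17,.02),(-.135,-.17,.02),(-.135,.17,.02),(.035,.02,.06),(.035,-.02,.06),(-.035,-.02,.06),(-.035,.02,.06)]
ot=pt([(463,152),(521,470),(97,548),(248,298),(300,291),(313,380),(263,388)])
Ps=[(-.135,-.17,.02),(.135,-.17,.02),(.135,.17,.02),(.135,.17,0)]
os_=ps([(97,188),(13,484),(648,518),(648,542)])
for n,f in(("both",lambda a:np.r_[(proj(T,pts(a,0,Pt))-ot).ravel(),(proj(S,pts(a,0,Ps))-os_).ravel()]),("T",lambda a:(proj(T,pts(a,0,Pt))-ot).ravel()),("S",lambda a:(proj(S,pts(a,0,Ps))-os_).ravel())):
    p,e=fit(f,[.53,.02,.15]);print(n,p[:2],np.degrees(p[2]));print(e.round(1).tolist())
    if n=="both":P=p
pin=lambda q,p,y=.141:pts(p,0,[(.11-.175*np.cos(q),y,.092+.175*np.sin(q))])
q,e=fit(lambda a:np.r_[proj(T,pin(a[0],P,a[1]))[0]-pt((73,340)),proj(S,pin(a[0],P,a[1]))[0]-ps((632,54))],[.9,.141]);print("mark",q,e)
lug=lambda q:pts(P,0,[(.11-.22*np.cos(q),0,.092+.22*np.sin(q))])
print("lug",lug(1.75),proj(T,lug(1.75)),pt((227,50)),proj(S,lug(1.75)),ps((344,50)))
E
python3 fit.py
```

```text
block [ 0.57584848 -0.35594802] -3.6767916626361545
[[-1.4, -1.5], [-0.2, -0.9], [-0.2, 0.9], [-1.5, 0.3], [0.4, -0.3], [-1.5, -1.5], [-1.6, -1.3], [0.5, -0.2]]
[ 0.57460704 -0.35961428] -3.3170322928780314
[ 0.57923479 -0.35230403] -4.016954800028336
both [0.52793969 0.01952599] 11.360745074271541
[[-1.1, -0.6], [0.1, 0.3], [0.1, 0.6], [-0.5, 0.0], [-0.8, -0.4], [-0.3, -0.9], [-0.4, -0.6], [-1.7, -0.8], [0.2, -2.5], [0.2, 0.0], [-0.5, 0.7]]
T [0.52725475 0.01755469] 10.722617805214146
[[-0.2, -0.1], [0.3, 1.0], [0.1, 0.4], [0.0, 0.1], [-0.3, -0.2], [0.1, -0.7], [-0.0, -0.5]]
S [0.53020689 0.02109449] 11.61273910684089
[[-1.7, -0.2], [0.5, -1.8], [0.8, 0.5], [0.1, 1.2]]
mark [0.81876982 0.14389986] [[-0.44392668  0.33742457]
 [-0.31701217 -0.87482052]]
lug [[0.67423018 0.04891904 0.30847691]] [[215.52614    130.37288617]] [216.27272727 129.09090909] [[287.56594775 164.12430227]] [287.54545455 164.09090909]
```

```bash
cat > ref.py <<'E'
from fit import pts,ls
from h import *
def edgeres(C,E3,w=3.5):
    """E3: list of (A,B) 3D; returns signed normal offsets of strongest gradient"""
    g=cv2.GaussianBlur(C["img"],(0,0),.8).astype(np.float32);out=[]
    for A,B in E3:
        a=np.array(A);b=np.array(B);u=proj(C,[a,b]);n=u[1]-u[0];n=np.array([-n[1],n[0]])/np.linalg.norm(n)
        s=proj(C,[a+(b-a)*k for k in np.linspace(.12,.88,15)])
        o=np.arange(-w,w+.01,.25);X=s[:,None]+o[None,:,None]*n
        v=cv2.remap(g,X[...,0].astype(np.float32),X[...,1].astype(np.float32),cv2.INTER_CUBIC)
        d=np.abs(np.diff(v,axis=1)).sum(2).mean(0)
        i=d.argmax();oo=(o[1:]+o[:-1])/2;sl=slice(max(i-2,0),i+3);out.append(((d[sl]*oo[sl]).sum()/d[sl].sum(),n,u))
    return out
def refine(a,sets,w=3.5,it=8):
    a=np.array(a,float)
    for k in range(it):
        obs=[]
        for C,L in sets:
            E=[(pts(a,0,[p])[0],pts(a,0,[q])[0]) for p,q in L]
            obs+= [(C,pq,u+off*n,n) for (off,n,u),pq in zip(edgeres(C,E,max(w-k*.3,1.5)),L)]
        f=lambda x:np.concatenate([(proj(C,pts(x,0,pq))-u)@n for C,pq,u,n in obs])
        q=ls(f,a,loss="soft_l1",f_scale=.5);a=q.x
    return a,f(a)
def loop(hx,hy,z,skip=()):
    c=[(hx,hy,z),(hx,-hy,z),(-hx,-hy,z),(-hx,hy,z)]
    return [(c[i],c[(i+1)%4]) for i in range(4) if i not in skip]
E
cat > run1.py <<'E'
from ref import *
from fit import T,S,b,P
print("=====")
B=loop(.045,.028,.024);
for s in([(T,B)],[(S,B)],[(T,B),(S,B)]):
    a,f=refine(b-[.002,0,0],s);print("blk",a[:2].round(4),np.degrees(a[2]).round(2),f.round(1))
# base top edges in T: right(1), near(2); rest all ; S: near edges
bt=loop(.135,.17,.02,(0,3));rt=loop(.035,.02,.06)
bs=[((.135,-.17,.02),(-.135,-.17,.02)),((.135,-.17,.0),(.135,.17,.0))]
for s in([(T,rt)],[(T,bt)],[(T,bt+rt)],[(S,bs)],[(T,bt+rt),(S,bs)]):
    a,f=refine(P-[.002,0,0],s);print("prs",a[:2].round(4),np.degrees(a[2]).round(2),f.round(1))
E
python3 run1.py | sed -n '/=====/,$p'
```

```text
=====
blk [ 0.5692 -0.357 ] -3.68 [-0.1 -0.1  0.1  0.1 -0.1 -0.1  0.1  0.1]
blk [ 0.5907 -0.3581] -3.65 [ 0.8  0.8 -0.1 -0.1  1.2  1.2 -0.1 -0.1]
blk [ 0.5717 -0.3576] -3.76 [-0.6 -0.6  0.1  0.1  0.8  0.8  0.4  0.4  0.9  0.9 -0.1 -0.1 -1.  -1.
 -0.4 -0.4]
prs [0.5297 0.0201] 11.36 [-0.2 -0.2 -0.  -0.  -0.2 -0.2 -0.  -0. ]
prs [0.5294 0.0213] 11.37 [-0.  0.  0. -0.]
prs [0.5293 0.0204] 11.35 [-0.2 -0.2 -0.1 -0.1 -0.3 -0.3  0.1  0.1 -0.2 -0.2 -0.1 -0.1]
prs [0.5276 0.0215] 11.34 [ 0. -0. -0.  0.]
prs [0.5292 0.0209] 11.43 [-0.1 -0.2 -0.1 -0.1 -0.2 -0.2  0.1  0.1 -0.3 -0.3 -0.3 -0.3 -0.2 -0.2
  0.2  0.2]
```

```bash
cat > go.py <<'E'
from h import *
import sys
def plan(x,y,z,yaw,rot=None):
    s=sensors.sense();R=Ro.from_euler("xyz",s["tool_rot"],degrees=True)
    G=Ro.from_euler("xyz",rot if rot else [180,0,yaw],degrees=True)
    d=R.inv().apply(np.array([x,y,z])-s["position"]);w=(R.inv()*G).as_rotvec(degrees=True)
    d2=G.inv().apply(np.array([x,y,z])-s["position"])
    print("pos",s["position"].round(4),s["tool_rot"].round(2),"F",s["contact_force"].round(1),"w",round(s["width"]*85.4,1),"gf",round(s["gripper_force"],1),"t",s["t"],"j",s["joint_pos"].round(0))
    print("dpos/80",(d/.08).round(3),"ang/60",(w/60).round(3)," in goal axes/80",(d2/.08).round(3))
if __name__=="__main__":plan(*map(float,sys.argv[1:5]))
E
python3 go.py .5695 -.357 .231 -3.7
```

```text
pos [ 0.1536 -0.502   0.2313] [180.    -0.    17.01] F [0.5 0.6 0.3] w 85.1 gf 0.0 t 0.9 j [-73.   7.  -2.  81.   0.  90.]
dpos/80 [ 5.502e+00 -2.130e-01  4.000e-03] ang/60 [ 0.    -0.     0.345]  in goal axes/80 [ 5.071e+00 -2.145e+00  4.000e-03]
```

Request:
drive_tool:
  motion:
    - {"gripper": 85, "delta_pos": [0.5, -0.02, 0], "angular": [0, 0, 0]}
    - {"gripper": 85, "delta_pos": [1, -0.04, 0], "angular": [0, 0, 0]}

```text
t: 1.1
position: [0.2292, -0.4756, 0.2313]
tool_rot: [180.0, -0.0, 16.8]
contact_force: [-0.2, -1.1, -0.3]
width: 0.999
gripper_force: 0.0
```

Request:
drive_tool:
  motion:
    - {"gripper": 85, "delta_pos": [0.5, -0.02, 0], "angular": [0, 0, 0]}
    - {"gripper": 85, "delta_pos": [1, -0.04, 0], "angular": [0, 0, 0]}

```text
t: 1.3
position: [0.3059, -0.4485, 0.2314]
tool_rot: [180.0, -0.0, 17.0]
contact_force: [0.7, -0.8, -0.1]
width: 0.996
gripper_force: 0.0
```

Request:
drive_tool:
  motion:
    - {"gripper": 85, "delta_pos": [0.5, -0.02, 0], "angular": [0, 0, 0]}
    - {"gripper": 85, "delta_pos": [1, -0.04, 0], "angular": [0, 0, 0]}

```text
t: 1.5
position: [0.3817, -0.4219, 0.2314]
tool_rot: [180.0, -0.0, 17.0]
contact_force: [0.4, -0.3, -0.1]
width: 0.995
gripper_force: 0.0
```

Request:
drive_tool:
  motion:
    - {"gripper": 85, "delta_pos": [0.5, -0.02, 0], "angular": [0, 0, 0]}
    - {"gripper": 85, "delta_pos": [1, -0.04, 0], "angular": [0, 0, 0]}

```text
t: 1.7
position: [0.4573, -0.3954, 0.2313]
tool_rot: [180.0, -0.0, 17.0]
contact_force: [0.4, -0.4, 1.0]
width: 0.997
gripper_force: 0.0
```

Request:
drive_tool:
  motion:
    - {"gripper": 85, "delta_pos": [0.5, -0.02, 0], "angular": [0, 0, 0]}
    - {"gripper": 85, "delta_pos": [1, -0.04, 0], "angular": [0, 0, 0]}

```text
t: 1.9
position: [0.5329, -0.369, 0.2313]
tool_rot: [180.0, -0.0, 17.0]
contact_force: [0.5, -1.4, -0.1]
width: 0.993
gripper_force: 0.0
```

Request:
drive_tool:
  motion:
    - {"gripper": 85, "delta_pos": [0.25, 0, 0], "angular": [0, 0, 0.12]}
    - {"gripper": 85, "delta_pos": [0.5, -0.01, 0], "angular": [0, 0, 0.24]}
    - {"gripper": 85, "delta_pos": [0.5, -0.01, 0], "angular": [0, 0, 0.345]}
    - {"gripper": 85, "delta_pos": [0.5, -0.01, 0], "angular": [0, 0, 0.345]}

```text
t: 2.3
position: [0.57, -0.3569, 0.2307]
tool_rot: [-180.0, 0.0, -3.6]
contact_force: [0.3, -0.5, 0.9]
width: 0.996
gripper_force: 0.0
```

```bash
python3 go.py .5695 -.357 .04 -3.7; python3 - <<'E'
from h import *
p=optics.read_camera("scene");save(p,"s1.png",(110,100,260,260),4)
E
```

```text
pos [ 0.57   -0.3569  0.2307] [-1.7998e+02  4.0000e-02 -3.6500e+00] F [ 0.3 -0.5  0.9] w 85.1 gf 0.0 t 2.3 j [-32.  24.  20.  86.  -0. 152.]
dpos/80 [-0.004  0.003  2.384] ang/60 [-0.     0.001  0.001]  in goal axes/80 [-6.000e-03  2.000e-03  2.384e+00]
```

Request:
drive_tool:
  motion:
    - {"gripper": 85, "delta_pos": [0, 0, 0.5], "angular": [0, 0, 0]}
    - {"gripper": 85, "delta_pos": [0, 0, 1], "angular": [0, 0, 0]}

```text
t: 2.55
position: [0.5698, -0.3582, 0.1521]
tool_rot: [179.9, -0.2, -3.6]
contact_force: [-0.7, -0.3, -0.8]
width: 0.994
gripper_force: 0.0
```

Request:
drive_tool:
  motion:
    - {"gripper": 85, "delta_pos": [0, 0, 0.5], "angular": [0, 0, 0]}
    - {"gripper": 85, "delta_pos": [0, 0, 0.8], "angular": [0, 0, 0]}
    - {"gripper": 85, "delta_pos": [0, 0, 0.9], "angular": [0, 0, 0]}
    - {"gripper": 85, "delta_pos": [0, 0, 0.9], "angular": [0, 0, 0]}

```text
t: 2.95
position: [0.5685, -0.3573, 0.0786]
tool_rot: [-179.9, 0.1, -3.7]
contact_force: [-1.3, 0.3, -0.5]
width: 0.99
gripper_force: 0.0
```

```bash
python3 go.py .5695 -.357 .004 -3.7; python3 - <<'E'
from h import *
p=optics.read_camera("scene");save(p,"s2.png",(110,120,250,230),5)
E
```

```text
pos [ 0.5685 -0.3573  0.0786] [-1.7995e+02  1.0000e-01 -3.6500e+00] F [-1.3  0.3 -0.5] w 84.6 gf 0.0 t 2.95 j [-32.  25.   2.  67.   0. 152.]
dpos/80 [ 0.014 -0.003  0.932] ang/60 [-0.001  0.002  0.001]  in goal axes/80 [ 0.013 -0.004  0.932]
```

View pics/s2.png

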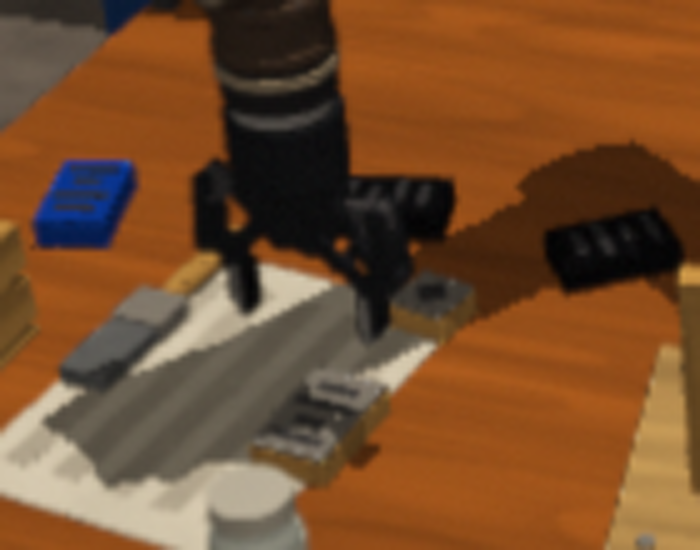

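```bash
python3 - <<'E'
from h import *
p=np.load("scene0.npy",allow_pickle=True).item()
X=[(.571,-.397,.09),(.571,-.313,.09),(.571,-.357,0.024),(.5695,-.357,.0)]
print(((proj(p,X)-[110,120])*5).round())
E
```

```text
[[255. 313.]
 [372. 336.]
 [321. 406.]
 [326. 434.]]
```

Request:
drive_tool:
  motion:
    - {"gripper": 85, "delta_pos": [0.045, 0, 0.4], "angular": [0, 0, 0]}
    - {"gripper": 85, "delta_pos": [0.045, 0, 0.7], "angular": [0, 0, 0]}
    - {"gripper": 85, "delta_pos": [0.045, 0, 0.85], "angular": [0, 0, 0]}
    - {"gripper": 85, "delta_pos": [0.045, 0, 0.93], "angular": [0, 0, 0]}
    - {"gripper": 50, "delta_pos": [0.045, 0, 0.93], "angular": [0, 0, 0]}
    - {"gripper": 40, "delta_pos": [0.045, 0, 0.93], "angular": [0, 0, 0]}
    - {"gripper": 40, "delta_pos": [0.045, 0, 0.93], "angular": [0, 0, 0]}
    - {"gripper": 40, "delta_pos": [0.045, 0, 0.93], "angular": [0, 0, 0]}
    - {"gripper": 40, "delta_pos": [0.045, 0, 0.93], "angular": [0, 0, 0]}
  grip_force: 40

```text
t: 3.9
position: [0.574, -0.3581, 0.0068]
tool_rot: [179.9, -0.2, -3.7]
contact_force: [-0.7, 0.1, 6.8]
width: 0.646
gripper_force: 43.9
```

```bash
python3 go.py .529 .0207 .231 11.36
```

```text
pos [ 0.574  -0.3581  0.0068] [ 1.7992e+02 -1.5000e-01 -3.6900e+00] F [-0.7  0.1  6.8] w 55.2 gf 43.9 t 3.9 j [-32.  28.  -3.  59.   0. 152.]
dpos/80 [-0.858 -4.686 -2.811] ang/60 [ 0.002 -0.002 -0.251]  in goal axes/80 [ 0.382 -4.753 -2.802]
```

Request:
drive_tool:
  motion:
    - {"gripper": 40, "delta_pos": [0, 0, -0.3], "angular": [0, 0, 0]}
    - {"gripper": 40, "delta_pos": [0, 0, -0.65], "angular": [0, 0, 0]}
    - {"gripper": 40, "delta_pos": [0, 0, -1], "angular": [0, 0, 0]}

```text
t: 4.2
position: [0.5727, -0.3573, 0.0856]
tool_rot: [-180.0, 0.0, -3.7]
contact_force: [0.8, 0.5, -1.2]
width: 0.642
gripper_force: 43.1
```

Request:
drive_tool:
  motion:
    - {"gripper": 40, "delta_pos": [0, 0, -0.4], "angular": [0, 0, 0]}
    - {"gripper": 40, "delta_pos": [0, 0, -0.8], "angular": [0, 0, 0]}
    - {"gripper": 40, "delta_pos": [0, 0, -1], "angular": [0, 0, 0]}

```text
t: 4.5
position: [0.5737, -0.358, 0.1686]
tool_rot: [179.9, -0.2, -3.7]
contact_force: [0.9, 0.1, -2.2]
width: 0.64
gripper_force: 43.1
```

Request:
drive_tool:
  motion:
    - {"gripper": 40, "delta_pos": [-0.05, -0.3, 0], "angular": [0, 0, -0.08]}
    - {"gripper": 40, "delta_pos": [-0.1, -0.65, 0], "angular": [0, 0, -0.17]}
    - {"gripper": 40, "delta_pos": [-0.2, -1, 0], "angular": [0, 0, -0.251]}
    - {"gripper": 40, "delta_pos": [-0.2, -1, 0], "angular": [0, 0, -0.251]}

```text
t: 4.9
position: [0.5616, -0.2737, 0.1656]
tool_rot: [-179.9, -0.0, 11.6]
contact_force: [-1.5, 0.2, -1.1]
width: 0.644
gripper_force: 43.1
```

Request:
drive_tool:
  motion:
    - {"gripper": 40, "delta_pos": [0.04, -0.4, 0], "angular": [0, 0, 0]}
    - {"gripper": 40, "delta_pos": [0.08, -0.93, 0], "angular": [0, 0, 0]}

```text
t: 5.1
position: [0.5539, -0.2032, 0.1647]
tool_rot: [180.0, -0.0, 11.2]
contact_force: [0.1, -0.2, -1.6]
width: 0.638
gripper_force: 43.2
```

Request:
drive_tool:
  motion:
    - {"gripper": 40, "delta_pos": [0.04, -0.45, 0], "angular": [0, 0, 0]}
    - {"gripper": 40, "delta_pos": [0.08, -0.93, 0], "angular": [0, 0, 0]}

```text
t: 5.3
position: [0.5452, -0.1276, 0.165]
tool_rot: [180.0, -0.0, 11.3]
contact_force: [0.1, 0.4, -1.2]
width: 0.638
gripper_force: 43.2
```

Request:
drive_tool:
  motion:
    - {"gripper": 40, "delta_pos": [0.04, -0.45, 0], "angular": [0, 0, 0]}
    - {"gripper": 40, "delta_pos": [0.08, -0.93, 0], "angular": [0, 0, 0]}

```text
t: 5.5
position: [0.537, -0.0532, 0.1651]
tool_rot: [180.0, -0.0, 11.3]
contact_force: [0.3, 0.2, -0.2]
width: 0.642
gripper_force: 43.2
```

Request:
drive_tool:
  motion:
    - {"gripper": 40, "delta_pos": [0.04, -0.45, 0], "angular": [0, 0, 0]}
    - {"gripper": 40, "delta_pos": [0.06, -0.8, 0], "angular": [0, 0, 0]}
    - {"gripper": 40, "delta_pos": [0.08, -0.93, 0], "angular": [0, 0, 0]}
    - {"gripper": 40, "delta_pos": [0.08, -0.93, 0], "angular": [0, 0, 0]}
    - {"gripper": 40, "delta_pos": [0.08, -0.93, 0], "angular": [0, 0, 0]}

```text
t: 6.0
position: [0.529, 0.0194, 0.165]
tool_rot: [180.0, -0.0, 11.3]
contact_force: [0.1, -0.6, -2.4]
width: 0.639
gripper_force: 43.2
```

```bash
python3 go.py .529 .0207 .09 11.36; python3 - <<'E'
from h import *
a=optics.read_camera("scene");b=optics.read_camera("top")
np.save("scene1.npy",a,allow_pickle=True);np.save("top1.npy",b,allow_pickle=True)
A=cv2.resize(a["img"][140:250,225:355],None,fx=3,fy=3,interpolation=cv2.INTER_CUBIC)
B=cv2.resize(b["img"][120:230,170:280],None,fx=3,fy=3,interpolation=cv2.INTER_CUBIC)
cv2.imwrite("pics/c2.png",np.hstack([A,B])[:,:,::-1])
E
```

```text
pos [0.529  0.0194 0.165 ] [ 1.7996e+02 -1.0000e-02  1.1330e+01] F [ 0.1 -0.6 -2.4] w 54.5 gf 43.2 t 6.0 j [  2.   8. -10.  72.  -0. 171.]
dpos/80 [ 0.003 -0.017  0.937] ang/60 [ 0.001 -0.    -0.   ]  in goal axes/80 [ 0.004 -0.016  0.937]
```

View pics/c2.png

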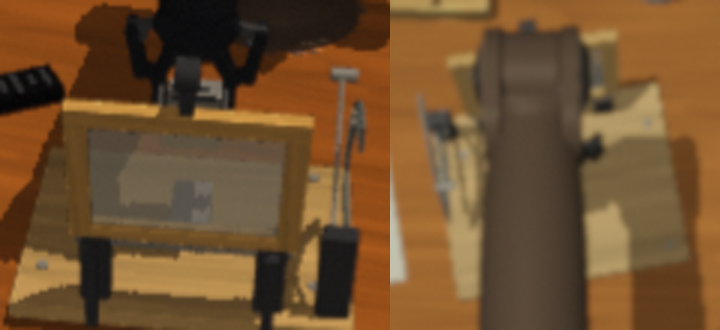

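Request:
drive_tool:
  motion:
    - {"gripper": 40, "delta_pos": [0, -0.01, 0.4], "angular": [0, 0, 0]}
    - {"gripper": 40, "delta_pos": [0, -0.01, 0.75], "angular": [0, 0, 0]}
    - {"gripper": 40, "delta_pos": [0, -0.01, 1.0], "angular": [0, 0, 0]}
    - {"gripper": 40, "delta_pos": [0, -0.01, 1.0], "angular": [0, 0, 0]}
    - {"gripper": 40, "delta_pos": [0, -0.01, 1.0], "angular": [0, 0, 0]}

```text
t: 6.6
position: [0.5285, 0.0201, 0.0852]
tool_rot: [180.0, 0.0, 11.3]
contact_force: [0.7, 0.7, -0.8]
width: 0.642
gripper_force: 43.1
```

Request:
drive_tool:
  motion:
    - {"gripper": 40, "delta_pos": [0, 0, 0.1], "angular": [0, 0, 0]}
    - {"gripper": 40, "delta_pos": [0, 0, 0.17], "angular": [0, 0, 0]}
    - {"gripper": 40, "delta_pos": [0, 0, 0.2], "angular": [0, 0, 0]}
    - {"gripper": 40, "delta_pos": [0, 0, 0.22], "angular": [0, 0, 0]}
    - {"gripper": 40, "delta_pos": [0, 0, 0.22], "angular": [0, 0, 0]}

```text
t: 7.1
position: [0.5284, 0.021, 0.0672]
tool_rot: [180.0, 0.0, 11.4]
contact_force: [0.2, 0.0, -0.6]
width: 0.644
gripper_force: 43.2
```

Request:
drive_tool:
  motion:
    - {"gripper": 40, "delta_pos": [0, 0, 0.015], "angular": [0, 0, 0]}
    - {"gripper": 40, "delta_pos": [0, 0, 0.03], "angular": [0, 0, 0]}
    - {"gripper": 40, "delta_pos": [0, 0, 0.03], "angular": [0, 0, 0]}

```text
t: 7.4
position: [0.5286, 0.021, 0.0668]
tool_rot: [180.0, -0.1, 11.4]
contact_force: [-5.1, 0.2, 10.6]
width: 0.641
gripper_force: 44.4
```

Request:
drive_tool:
  motion:
    - {"gripper": 60, "delta_pos": [0, 0, 0], "angular": [0, 0, 0]}
    - {"gripper": 70, "delta_pos": [0, 0, 0], "angular": [0, 0, 0]}
    - {"gripper": 85, "delta_pos": [0, 0, 0], "angular": [0, 0, 0]}
    - {"gripper": 85, "delta_pos": [0, 0, 0], "angular": [0, 0, 0]}
    - {"gripper": 85, "delta_pos": [0, 0, -0.1], "angular": [0, 0, 0]}
    - {"gripper": 85, "delta_pos": [0, 0, -0.5], "angular": [0, 0, 0]}
    - {"gripper": 85, "delta_pos": [0, 0, -1], "angular": [0, 0, 0]}

```text
t: 8.1
position: [0.5272, 0.0209, 0.1446]
tool_rot: [-180.0, 0.2, 11.4]
contact_force: [1.3, -0.1, 0.5]
width: 0.992
gripper_force: 0.0
```

Request:
drive_tool:
  motion:
    - {"gripper": 85, "delta_pos": [0, 0.4, -0.4], "angular": [0, 0, 0]}
    - {"gripper": 85, "delta_pos": [0, 0.8, -0.8], "angular": [0, 0, 0]}
    - {"gripper": 85, "delta_pos": [0, 1, -1], "angular": [0, 0, 0]}

```text
t: 8.4
position: [0.5454, -0.0593, 0.2287]
tool_rot: [179.9, -0.2, 11.3]
contact_force: [0.8, 0.3, 0.5]
width: 0.997
gripper_force: 0.0
```

Request:
drive_tool:
  motion:
    - {"gripper": 85, "delta_pos": [0, 0.5, 0], "angular": [0, 0, 0]}
    - {"gripper": 85, "delta_pos": [0, 1, 0], "angular": [0, 0, 0]}

```text
t: 8.6
position: [0.5606, -0.1369, 0.2266]
tool_rot: [179.9, -0.1, 11.4]
contact_force: [0.4, 0.7, -0.1]
width: 0.994
gripper_force: 0.0
```

Request:
drive_tool:
  motion:
    - {"gripper": 85, "delta_pos": [0, 0.5, 0], "angular": [0, 0, 0]}
    - {"gripper": 85, "delta_pos": [0, 1, 0], "angular": [0, 0, 0]}
    - {"gripper": 85, "delta_pos": [0, 1, 0], "angular": [0, 0, 0]}

```text
t: 8.9
position: [0.5761, -0.2185, 0.2244]
tool_rot: [179.9, 0.0, 11.1]
contact_force: [1.0, 0.2, 0.4]
width: 0.996
gripper_force: 0.0
```

```bash
cat > run2.py <<'E'
from ref import *
from fit import P
print("=====")
a=optics.read_camera("scene");T=optics.read_camera("top")
np.save("scene2.npy",a,allow_pickle=True);np.save("top2.npy",T,allow_pickle=True)
A=cv2.resize(a["img"][140:250,225:355],None,fx=3,fy=3,interpolation=cv2.INTER_CUBIC)
B=cv2.resize(T["img"][130:230,175:275],None,fx=4,fy=4,interpolation=cv2.INTER_CUBIC)
c=np.zeros((400,790,3),np.uint8);c[:330,:390]=A;c[:,390:]=B
cv2.imwrite("pics/c3.png",c[:,:,::-1])
bt=loop(.135,.17,.02,(0,3))
p,f=refine([.529,.0207,.198],[(T,bt)]);print("press",p[:2].round(4),np.degrees(p[2]).round(2),f.round(1))
B=loop(.045,.028,.084)
b,f=refine(p,[(T,B)]);print("blk",b[:2].round(4),np.degrees(b[2]).round(2),f.round(1))
b,f=refine(p,[(T,B[:2]+B[3:])]);print("blk no near",b[:2].round(4),np.degrees(b[2]).round(2),f.round(1))
d=b-p;c,s=np.cos(p[2]),np.sin(p[2]);print("offset press axes mm",1e3*(c*d[0]+s*d[1]),1e3*(-s*d[0]+c*d[1]))
E
python3 run2.py | sed -n '/=====/,$p'; python3 go.py .529 .0207 .3 11.36
```

```text
=====
press [0.5305 0.0191] 11.34 [ 0. -0. -0.  0.]
blk [0.5225 0.0116] 11.32 [0.1 0.1 1.1 1.1 0.1 0.1 1.1 1.1]
blk no near [0.5239 0.0119] 11.32 [-0.   0.   1.1  1.1  1.1  1.1]
offset press axes mm -7.846171455964486 -5.75313039423082
pos [ 0.5756 -0.2151  0.2248] [-1.7996e+02  2.0000e-02  1.1260e+01] F [-0.3  0.  -0.3] w 84.8 gf 0.0 t 9.0 j [-21.  17.   9.  82.   0. 148.]
dpos/80 [ 0.004 -3.005 -0.939] ang/60 [-0.001  0.    -0.002]  in goal axes/80 [ 0.01  -3.005 -0.941]
```

View pics/c3.png

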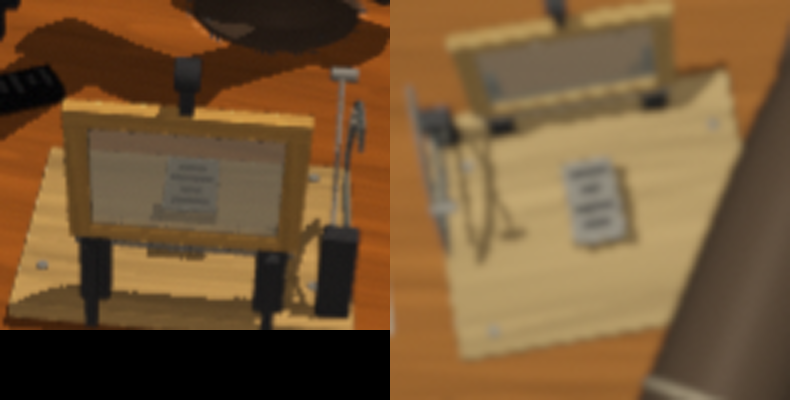

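```bash
cat > run3.py <<'E'
from ref import *
print("=====")
T=np.load("top2.npy",allow_pickle=True).item();S=np.load("scene2.npy",allow_pickle=True).item()
p=np.array([.5293,.0206,np.radians(11.36)])
B=loop(.045,.028,.084)
E=[(pts(p,0,[a])[0],pts(p,0,[b])[0]) for a,b in B]
for w in(1.5,2.5,4):print("T offs px far,right,near,left",[(round(float(o),2),n.round(1).tolist()) for o,n,u in edgeres(T,E,w)])
for w in(1.5,2.5,4):print("S offs",[(round(float(o),2),n.round(1).tolist()) for o,n,u in edgeres(S,E,w)])
print(((proj(T,[e[0] for e in E])-[175,130]+.5)*4+[390,0]).round(),((proj(S,[e[0] for e in E])-[225,140]+.5)*3).round())
# profile across the width through mid face
g=T["img"].astype(np.float32)
v=[]
for y in np.arange(-.05,.0501,.004):
    u=proj(T,pts(p,0,[(x,y,.084) for x in np.linspace(-.03,.03,13)])).astype(np.float32)
    v.append(cv2.remap(g,u[None,:,0].copy(),u[None,:,1].copy(),cv2.INTER_LINEAR)[0].mean(0))
v=np.array(v);print("profile y: mm, rgb");[print(int(1e3*y+np.sign(y)*.5),c.round().astype(int)) for y,c in zip(np.arange(-.05,.0501,.004),v)]
E
python3 run3.py | sed -n '/=====/,$p'
```

```text
=====
T offs px far,right,near,left [(1.14, [0.2, 1.0]), (-0.12, [-1.0, 0.2]), (0.63, [-0.2, -1.0]), (0.39, [1.0, -0.2])]
T offs px far,right,near,left [(1.85, [0.2, 1.0]), (-2.17, [-1.0, 0.2]), (-2.01, [-0.2, -1.0]), (0.39, [1.0, -0.2])]
T offs px far,right,near,left [(1.85, [0.2, 1.0]), (-3.36, [-1.0, 0.2]), (-2.13, [-0.2, -1.0]), (0.39, [1.0, -0.2])]
S offs [(-0.38, [0.1, -1.0]), (-0.36, [1.0, 0.1]), (0.12, [-0.1, 1.0]), (0.38, [-1.0, -0.1])]
S offs [(1.88, [0.1, -1.0]), (-0.36, [1.0, 0.1]), (0.12, [-0.1, 1.0]), (0.38, [-1.0, -0.1])]
S offs [(-3.66, [0.1, -1.0]), (-0.36, [1.0, 0.1]), (0.12, [-0.1, 1.0]), (0.38, [-1.0, -0.1])]
[[559. 165.]
 [611. 156.]
 [626. 237.]
 [574. 247.]] [[218. 211.]
 [162. 207.]
 [169. 156.]
 [222. 159.]]
profile y: mm, rgb
-50 [181 155 105]
-46 [174 148 100]
-42 [158 133  88]
-38 [137 115  76]
-34 [126 108  76]
-30 [129 115  91]
-26 [136 127 109]
-22 [139 133 118]
-18 [137 131 119]
-14 [132 127 115]
-10 [127 122 111]
-6 [124 119 109]
-2 [122 118 107]
2 [122 118 107]
6 [124 120 109]
10 [129 124 113]
14 [135 130 118]
18 [143 137 122]
22 [153 143 123]
26 [166 149 118]
30 [176 154 111]
34 [183 157 108]
38 [185 159 108]
42 [185 159 108]
46 [185 159 108]
50 [185 159 108]
```

```bash
cat > run4.py <<'E'
from ref import *
print("=====")
T=np.load("top2.npy",allow_pickle=True).item();S=np.load("scene2.npy",allow_pickle=True).item()
T0=np.load("top0.npy",allow_pickle=True).item();S0=np.load("scene0.npy",allow_pickle=True).item()
p=np.array([.5293,.0206,np.radians(11.36)]);b=np.array([.572,-.357,np.radians(-3.7)])
def prof(C,p,x,z):
    u=proj(C,pts(p,0,[(x,y,z) for y in np.linspace(-.022,.02,9)])).astype(np.float32)
    return cv2.remap(C["img"].astype(np.float32),u[None,:,0].copy(),u[None,:,1].copy(),cv2.INTER_LINEAR)[0].mean(0).round().astype(int)
print("x  T_now S_now | T_start S_start")
for x in np.arange(-.066,.067,.004):print(round(1e3*x),prof(T,p,x,.084),prof(S,p,x,.084),"|",prof(T0,b,x,.024),prof(S0,b,x,.024))
E
python3 run4.py | sed -n '/=====/,$p'
python3 - <<'E'
from h import *
S=np.load("scene2.npy",allow_pickle=True).item()
save(S,"c4.png",(250,170,320,235),10)
E
```

```text
=====
x  T_now S_now | T_start S_start
-66 [185 159 108] [104  83  62] | [184 179 158] [190 177 152]
-62 [185 158 108] [106  83  62] | [184 179 158] [190 177 152]
-58 [178 153 103] [106  84  62] | [184 178 157] [191 178 153]
-54 [162 138  92] [106  84  62] | [181 175 154] [191 178 153]
-50 [142 121  83] [105  84  64] | [172 165 144] [190 177 153]
-46 [132 117  90] [104  87  69] | [156 147 126] [185 172 149]
-42 [138 128 110] [103  92  77] | [140 132 112] [169 157 136]
-38 [146 139 124] [100  94  82] | [136 128 112] [143 132 117]
-34 [146 140 126] [97 92 81] | [138 131 117] [125 116 103]
-30 [138 133 120] [93 89 78] | [135 130 117] [112 104  93]
-26 [129 124 113] [91 86 76] | [127 122 110] [95 89 80]
-22 [130 125 113] [92 87 77] | [120 115 104] [89 83 74]
-18 [136 130 118] [95 90 80] | [124 119 107] [101  93  83]
-14 [133 128 116] [93 88 78] | [128 123 111] [109 101  89]
-10 [123 118 106] [87 82 74] | [123 118 107] [94 87 79]
-6 [118 114 103] [86 81 73] | [114 110  99] [75 70 65]
-2 [128 123 111] [91 86 77] | [114 110  99] [83 77 70]
2 [139 133 120] [96 91 81] | [124 119 107] [105  97
[... 223 characters left out ...]
1  94  84]
22 [138 133 119] [95 90 80] | [128 124 111] [109 102  90]
26 [130 125 113] [91 86 77] | [128 123 110] [105  98  87]
30 [121 116 105] [87 82 74] | [121 117 105] [86 81 73]
34 [124 119 106] [89 84 75] | [116 112 101] [80 74 68]
38 [139 131 115] [95 90 80] | [123 118 107] [99 91 82]
42 [154 142 119] [96 91 80] | [138 132 118] [114 106  94]
46 [166 147 114] [94 87 76] | [153 146 129] [111 101  88]
50 [174 150 107] [93 85 70] | [166 158 138] [100  84  64]
54 [178 152 104] [95 84 66] | [175 165 143] [104  79  47]
58 [180 154 104] [94 83 65] | [179 169 146] [109  81  46]
62 [182 156 105] [97 84 66] | [180 170 147] [119  95  62]
66 [184 158 107] [104  90  69] | [179 170 147] [140 120  92]
```

View pics/c4.png

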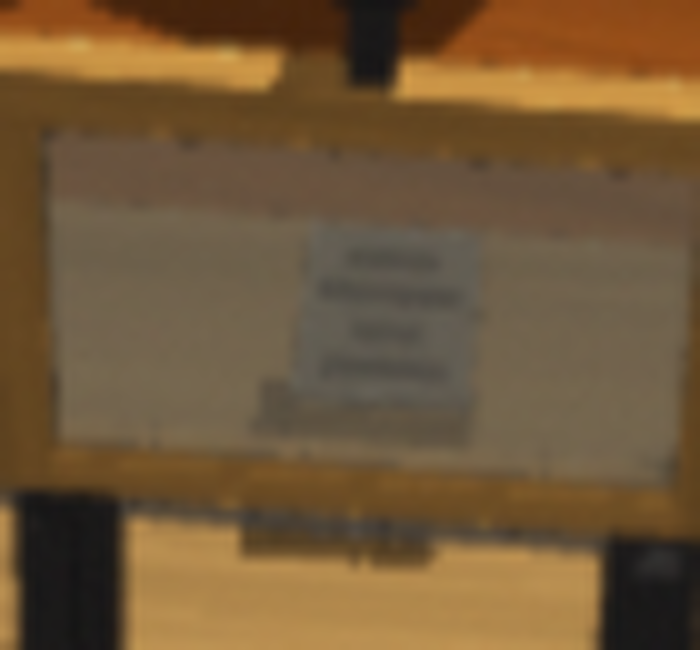

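```bash
python3 go.py .6756 .05 .365 11.36
```

```text
pos [ 0.5756 -0.2151  0.2248] [-1.7996e+02  2.0000e-02  1.1260e+01] F [-0.3  0.  -0.3] w 84.8 gf 0.0 t 9.0 j [-21.  17.   9.  82.   0. 148.]
dpos/80 [ 1.872 -3.007 -1.752] ang/60 [-0.001  0.    -0.002]  in goal axes/80 [ 1.878 -3.003 -1.753]
```

Request:
drive_tool:
  motion:
    - {"gripper": 85, "delta_pos": [0, 0, -0.45], "angular": [0, 0, 0]}
    - {"gripper": 85, "delta_pos": [0, 0, -0.9], "angular": [0, 0, 0]}
    - {"gripper": 85, "delta_pos": [0, 0, -0.9], "angular": [0, 0, 0]}

```text
t: 9.3
position: [0.5767, -0.2133, 0.3028]
tool_rot: [179.8, -0.4, 11.5]
contact_force: [1.0, -0.1, 1.3]
width: 0.997
gripper_force: 0.0
```

Request:
drive_tool:
  motion:
    - {"gripper": 85, "delta_pos": [0.1, -0.3, -0.45], "angular": [0, 0, 0]}
    - {"gripper": 85, "delta_pos": [0.4, -0.6, -0.85], "angular": [0, 0, 0]}
    - {"gripper": 85, "delta_pos": [0.4, -0.6, -0.85], "angular": [0, 0, 0]}

```text
t: 9.6
position: [0.5995, -0.1571, 0.3697]
tool_rot: [179.9, -0.4, 11.6]
contact_force: [0.1, 0.1, 0.1]
width: 0.996
gripper_force: 0.0
```

```bash
python3 go.py .6756 .05 .365 11.36
```

```text
pos [ 0.5995 -0.1571  0.3697] [179.89  -0.41  11.64] F [0.1 0.1 0.1] w 85.0 gf 0.0 t 9.6 j [-15.  21.  34. 102.   0. 154.]
dpos/80 [ 1.454 -2.343  0.065] ang/60 [ 0.002 -0.007  0.005]  in goal axes/80 [ 1.443 -2.35   0.059]
```

Request:
drive_tool:
  motion:
    - {"gripper": 85, "delta_pos": [0.25, -0.4, 0], "angular": [0, 0, 0]}
    - {"gripper": 85, "delta_pos": [0.5, -0.8, 0.02], "angular": [0, 0, 0]}

```text
t: 9.8
position: [0.6242, -0.089, 0.3636]
tool_rot: [180.0, -0.0, 11.3]
contact_force: [-0.2, 0.3, 0.2]
width: 0.994
gripper_force: 0.0
```

Request:
drive_tool:
  motion:
    - {"gripper": 85, "delta_pos": [0.25, -0.4, 0], "angular": [0, 0, 0]}
    - {"gripper": 85, "delta_pos": [0.5, -0.8, 0.02], "angular": [0, 0, 0]}
    - {"gripper": 85, "delta_pos": [0.5, -0.8, 0.02], "angular": [0, 0, 0]}

```text
t: 10.1
position: [0.6514, -0.0147, 0.36]
tool_rot: [-179.9, 0.1, 11.7]
contact_force: [0.3, 0.5, -0.3]
width: 0.998
gripper_force: 0.0
```

Request:
drive_tool:
  motion:
    - {"gripper": 85, "delta_pos": [0.25, -0.4, 0], "angular": [0, 0, 0]}
    - {"gripper": 85, "delta_pos": [0.45, -0.74, 0.02], "angular": [0, 0, 0]}
    - {"gripper": 85, "delta_pos": [0.45, -0.74, 0.02], "angular": [0, 0, 0]}
    - {"gripper": 85, "delta_pos": [0.45, -0.74, 0.02], "angular": [0, 0, 0]}

```text
t: 10.5
position: [0.6742, 0.0461, 0.3595]
tool_rot: [180.0, 0.1, 11.5]
contact_force: [-0.5, -0.3, 0.6]
width: 0.995
gripper_force: 0.0
```

```bash
python3 go.py .6756 .05 .2895 11.36; python3 - <<'E'
from h import *
p=optics.read_camera("scene");save(p,"s5.png",(230,110,350,210),5)
L=[(.6756,.05,.3085),(.6756+.008,.05-.042,.365),(.6756-.008,.05+.042,.365)]
print(((proj(p,L)-[230,110]+.5)*5).round())
E
```

```text
pos [0.6742 0.0461 0.3595] [1.7998e+02 8.0000e-02 1.1470e+01] F [-0.5 -0.3  0.6] w 85.0 gf 0.0 t 10.5 j [  4.  30.  45. 106.  -0. 172.]
dpos/80 [ 0.029 -0.044  0.875] ang/60 [0.    0.001 0.002]  in goal axes/80 [ 0.027 -0.044  0.875]
[[292. 275.]
 [209. 173.]
 [382. 184.]]
```

View pics/s5.png

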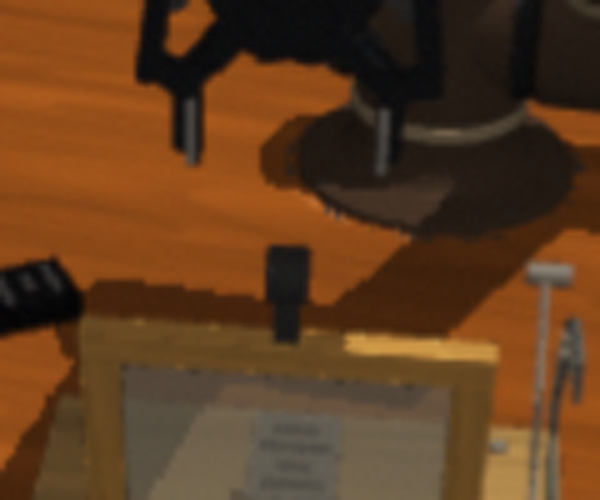

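Request:
drive_tool:
  motion:
    - {"gripper": 85, "delta_pos": [0.025, -0.025, 0.4], "angular": [0, 0, 0]}
    - {"gripper": 85, "delta_pos": [0.025, -0.025, 0.75], "angular": [0, 0, 0]}
    - {"gripper": 85, "delta_pos": [0.025, -0.025, 0.875], "angular": [0, 0, 0]}
    - {"gripper": 85, "delta_pos": [0.025, -0.025, 0.875], "angular": [0, 0, 0]}
    - {"gripper": 60, "delta_pos": [0.025, -0.025, 0.875], "angular": [0, 0, 0]}
    - {"gripper": 40, "delta_pos": [0.025, -0.025, 0.875], "angular": [0, 0, 0]}
    - {"gripper": 30, "delta_pos": [0.025, -0.025, 0.875], "angular": [0, 0, 0]}
    - {"gripper": 15, "delta_pos": [0.025, -0.025, 0.875], "angular": [0, 0, 0]}
    - {"gripper": 10, "delta_pos": [0.025, -0.025, 0.875], "angular": [0, 0, 0]}
    - {"gripper": 10, "delta_pos": [0.025, -0.025, 0.875], "angular": [0, 0, 0]}
    - {"gripper": 10, "delta_pos": [0.025, -0.025, 0.875], "angular": [0, 0, 0]}
    - {"gripper": 10, "delta_pos": [0.025, -0.025, 0.875], "angular": [0, 0, 0]}
  grip_force: 30

```text
t: 11.75
position: [0.6761, 0.0492, 0.291]
tool_rot: [-179.9, -0.1, 11.4]
contact_force: [-0.5, 5.7, 2.9]
width: 0.251
gripper_force: 33.7
```

```bash
python3 go.py .6756 .05 .2895 11.36; python3 - <<'E'
from h import *
from fit import pts
S0=np.load("scene0.npy",allow_pickle=True).item()
E
cat > arc.py <<'E'
import numpy as np
# shifts in tool axes (x along press x, z down)/80 along arc
def d(q0,qs):
    for q in qs:print(round(q,3),((-.22*(np.cos(q)-np.cos(q0)))/.08).round(3),(-.22*(np.sin(q)-np.sin(q0))/.08).round(3))
qs=np.arange(1.75,.8,-.09)
for a in range(0,len(qs)-1,3):d(qs[a],qs[a+1:a+4]);print()
E
python3 arc.py
```

```text
pos [0.6761 0.0492 0.291 ] [-1.7987e+02 -9.0000e-02  1.1390e+01] F [-0.5  5.7  2.9] w 21.4 gf 33.7 t 11.75 j [  4.  26.  30.  94.   0. 173.]
dpos/80 [-0.004 -0.01   0.019] ang/60 [-0.002 -0.002  0.001]  in goal axes/80 [-0.004 -0.011  0.019]
block [ 0.57584848 -0.35594802] -3.6767916626361545
[[-1.4, -1.5], [-0.2, -0.9], [-0.2, 0.9], [-1.5, 0.3], [0.4, -0.3], [-1.5, -1.5], [-1.6, -1.3], [0.5, -0.2]]
[ 0.57460704 -0.35961428] -3.3170322928780314
[ 0.57923479 -0.35230403] -4.016954800028336
both [0.52793969 0.01952599] 11.360745074271541
[[-1.1, -0.6], [0.1, 0.3], [0.1, 0.6], [-0.5, 0.0], [-0.8, -0.4], [-0.3, -0.9], [-0.4, -0.6], [-1.7, -0.8], [0.2, -2.5], [0.2, 0.0], [-0.5, 0.7]]
T [0.52725475 0.01755469] 10.722617805214146
[[-0.2, -0.1], [0.3, 1.0], [0.1, 0.4], [0.0, 0.1], [-0.3, -0.2], [0.1, -0.7], [-0.0, -0.5]]
S [0.53020689 0.02109449] 11.61273910684089
[[-1.7, -0.2], [0.5, -1.8], [0.8, 0.5], [0.1, 1.2]]
mark [0.81876982 0.14389986] [[-0.44392668  0.33742457]
 [-0.31701217 -0.87482052]]
lug [[0.67423018 0.04891904 0.30847691]] [[215.52614    130.37288617]] [216.27272727 129.09090909] [[287.56594775 164.12430227]] [287.54545455 164.09090909]
1.66 -0.245 -0.033
1.57 -0.492 -0.044
1.48 -0.74 -0.033

1.39 -0.245 0.033
1.3 -0.486 0.089
1.21 -0.721 0.166

1.12 -0.227 0.098
1.03 -0.445 0.215
0.94 -0.651 0.352

0.85 -0.193 0.155
```

Request:
drive_tool:
  motion:
    - {"gripper": 10, "delta_pos": [-0.122, -0.005, -0.018], "angular": [0, 0, 0]}
    - {"gripper": 10, "delta_pos": [-0.245, -0.01, -0.033], "angular": [0, 0, 0]}
    - {"gripper": 10, "delta_pos": [-0.368, -0.01, -0.04], "angular": [0, 0, 0]}
    - {"gripper": 10, "delta_pos": [-0.492, -0.01, -0.044], "angular": [0, 0, 0]}
    - {"gripper": 10, "delta_pos": [-0.616, -0.01, -0.04], "angular": [0, 0, 0]}
    - {"gripper": 10, "delta_pos": [-0.74, -0.01, -0.033], "angular": [0, 0, 0]}

```text
t: 12.35
position: [0.6183, 0.0382, 0.2938]
tool_rot: [-179.9, -0.2, 11.4]
contact_force: [-0.3, 5.7, 1.6]
width: 0.256
gripper_force: 33.7
```

Request:
drive_tool:
  motion:
    - {"gripper": 10, "delta_pos": [-0.122, 0, 0.014], "angular": [0, 0, 0]}
    - {"gripper": 10, "delta_pos": [-0.245, 0, 0.033], "angular": [0, 0, 0]}
    - {"gripper": 10, "delta_pos": [-0.366, 0, 0.059], "angular": [0, 0, 0]}
    - {"gripper": 10, "delta_pos": [-0.486, 0, 0.089], "angular": [0, 0, 0]}
    - {"gripper": 10, "delta_pos": [-0.604, 0, 0.125], "angular": [0, 0, 0]}
    - {"gripper": 10, "delta_pos": [-0.721, 0, 0.166], "angular": [0, 0, 0]}

```text
t: 12.95
position: [0.5613, 0.0274, 0.2809]
tool_rot: [-179.8, -0.2, 11.4]
contact_force: [-2.5, 7.5, 4.0]
width: 0.255
gripper_force: 34.8
```

Request:
drive_tool:
  motion:
    - {"gripper": 10, "delta_pos": [-0.115, 0, 0.046], "angular": [0, 0, 0]}
    - {"gripper": 10, "delta_pos": [-0.227, 0, 0.098], "angular": [0, 0, 0]}
    - {"gripper": 10, "delta_pos": [-0.337, 0, 0.154], "angular": [0, 0, 0]}
    - {"gripper": 10, "delta_pos": [-0.445, 0, 0.215], "angular": [0, 0, 0]}
    - {"gripper": 10, "delta_pos": [-0.55, 0, 0.281], "angular": [0, 0, 0]}
    - {"gripper": 10, "delta_pos": [-0.651, 0, 0.352], "angular": [0, 0, 0]}
    - {"gripper": 10, "delta_pos": [-0.651, 0, 0.352], "angular": [0, 0, 0]}

```text
t: 13.65
position: [0.5086, 0.0173, 0.252]
tool_rot: [-179.7, -0.0, 11.4]
contact_force: [-5.3, 9.8, 4.7]
width: 0.257
gripper_force: 36.2
```

```bash
cat > mk.py <<'E'
from ref import *
from fit import pt,ps,T as T0,S as S0
print("=====")
S=optics.read_camera("scene");np.save("scene6.npy",S,allow_pickle=True)
P=np.array([.5293,.0207,np.radians(11.36)])
def seg(q,y,r0,r1,h=0):
    f=lambda r:(.11-r*np.cos(q)+h*np.sin(q),y,.092+r*np.sin(q)+h*np.cos(q));return f(r0),f(r1)
pin=lambda q,y:pts(P,0,[seg(q,y,.175,0)[0]])
h=np.array([.4,.4])
oT=pt((73,340))-h;oS=ps((632,54))-h
for n in("top","scene"):
    C=T0 if n=="top" else S0;o=oT if n=="top" else oS
    q=ls(lambda a:(proj(C,pin(a[0],a[1]))[0]-o),[.85,.141]);print("pin",n,q.x.round(4),"y fixed",ls(lambda a:(proj(C,pin(a[0],.141))[0]-o),[.85]).x)
q=ls(lambda a:np.r_[proj(T0,pin(a[0],a[1]))[0]-oT,proj(S0,pin(a[0],a[1]))[0]-oS],[.85,.141]);print("both",q.x,q.fun.round(2))
# flap: upper face far edge (free edge) at r=.175,h=+-.007 in S; match offset
for a in np.arange(.7,1.1,.02):
    E=[tuple(pts(P,0,list(seg(a,0,.175,.175,h))) for h in ()) ] and [(pts(P,0,[(.11-.175*np.cos(a)+hh*np.sin(a),-.095,.092+.175*np.sin(a)+hh*np.cos(a))])[0],pts(P,0,[(.11-.175*np.cos(a)+hh*np.sin(a),-.025,.092+.175*np.sin(a)+hh*np.cos(a))])[0]) for hh in(.007,-.007)]
    print(round(a,2),[(round(float(o[0]),2),o[2].mean(0).round(0).tolist()) for o in edgeres(S,E,3)])
for k in("flap_lug","mark_pin"):print(k,[(np.round(d["position"],1).tolist(),round(d["score"],2)) for d in spot_point(S,k)])
E
python3 mk.py | sed -n '/=====/,$p'; python3 go.py .5 .05 .2895 11.36
```

```text
=====
pin top [0.8272 0.1423] y fixed [0.82775449]
pin scene [0.8028 0.143 ] y fixed [0.82099431]
both [0.82520836 0.14255121] [-0.05  0.09 -0.03 -0.27]
0.7 [(-2.49, [270.0, 161.0]), (-2.68, [271.0, 163.0])]
0.72 [(-2.12, [270.0, 161.0]), (-2.67, [271.0, 162.0])]
0.74 [(-1.86, [270.0, 161.0]), (-2.64, [271.0, 162.0])]
0.76 [(-1.61, [270.0, 160.0]), (-2.63, [270.0, 161.0])]
0.78 [(-1.36, [270.0, 160.0]), (-2.49, [270.0, 161.0])]
0.8 [(-1.11, [270.0, 160.0]), (-2.12, [270.0, 161.0])]
0.82 [(-0.87, [270.0, 160.0]), (-1.86, [270.0, 161.0])]
0.84 [(-0.85, [270.0, 159.0]), (-1.61, [270.0, 160.0])]
0.86 [(-0.61, [270.0, 159.0]), (-1.36, [270.0, 160.0])]
0.88 [(-0.59, [270.0, 159.0]), (-1.11, [270.0, 160.0])]
0.9 [(-0.36, [270.0, 159.0]), (-0.87, [270.0, 160.0])]
0.92 [(-0.35, [270.0, 159.0]), (-0.85, [270.0, 159.0])]
0.94 [(-0.34, [269.0, 159.0]), (-0.61, [270.0, 159.0])]
0.96 [(-0.34, [269.0, 159.0]), (-0.59, [270.0, 159.0])]
0.98 [(-0.12, [269.0, 159.0]), (-0.36, [270.0, 159.0])]
1.0 [(-0.12, [269.0, 159.0]), (-0.35, [270.0, 159.0])]
1.02 [(-0.13, [269.0, 159.0]), (-0.34, [269.0, 159.0])]
1.04 [(-0.35, [269.0, 159.0]), (-0.34, [269.0, 159.0])]
1.06 [(-0.37, [269.0, 159.0]), (-0.12, [269.0, 159.0])]
1.08 [(-0.6, [269.0, 159.0]), (-0.12, [269.0, 159.0])]
1.1 [(-0.62, [269.0, 159.0]), (-0.13, [269.0, 159.0])]
flap_lug [([289.1, 143.7], 0.84)]
mark_pin [([339.7, 162.1], 0.51)]
pos [0.509  0.0174 0.2522] [-1.7972e+02 -1.0000e-02  1.1410e+01] F [-6.9  8.5  6. ] w 21.7 gf 36.3 t 13.8 j [  2.   6.  -1.  83.   0. 170.]
dpos/80 [-0.03  -0.424 -0.464] ang/60 [-0.005 -0.     0.001]  in goal axes/80 [-0.03  -0.421 -0.466]
```

```bash
cat > mk2.py <<'E'
from mk import *
print("#####")
def cen(C,o,wx,wy):
    x0,y0=int(round(o[0]))-wx,int(round(o[1]))-wy;w=C["img"][y0:y0+2*wy+1,x0:x0+2*wx+1].astype(float)
    s=w.min(2)/w.max(2);k=np.clip(s-np.percentile(s,50)-.35*(s.max()-np.percentile(s,50)),0,None);yy,xx=np.mgrid[:k.shape[0],:k.shape[1]]
    print((s*99).astype(int));return np.array([(k*xx).sum()/k.sum()+x0,(k*yy).sum()/k.sum()+y0])
cT=cen(T0,oT,6,5);cS=cen(S0,oS,7,4);print(oT,cT,oS,cS)
print(ls(lambda a:(proj(T0,pin(a[0],.141))[0]-cT),[.85]).x,ls(lambda a:(proj(S0,pin(a[0],.141))[0]-cS),[.85]).x)
E
python3 mk2.py | sed -n '/#####/,$p'
```

```text
#####
[[34 46 61 69 73 76 75 64 58 56 55 54 54]
 [33 43 57 70 75 78 76 64 58 56 55 54 54]
 [31 39 53 69 76 79 77 65 59 57 55 54 55]
 [30 36 49 66 75 80 79 70 63 59 56 54 55]
 [31 35 48 66 78 82 83 79 73 65 59 54 54]
 [31 36 50 69 80 83 85 84 80 70 61 56 54]
 [30 36 50 70 81 85 84 82 76 68 60 56 55]
 [30 33 46 62 77 84 81 73 67 62 58 55 54]
 [30 31 37 50 66 81 78 67 60 59 57 55 54]
 [30 30 32 41 56 74 77 65 59 57 57 55 54]
 [30 30 31 36 48 67 76 66 59 57 57 56 54]]
[[16 15 17 15 17 17 16 15 16 16 15 15 17 16 16]
 [16 16 19 23 21 20 21 19 17 18 17 17 14 16 15]
 [15 18 31 51 49 46 44 43 38 35 31 25 17 15 16]
 [16 21 51 77 79 78 78 77 77 76 70 48 21 16 17]
 [16 22 53 80 82 82 82 82 81 80 77 55 22 17 16]
 [17 22 50 78 80 80 81 81 80 79 71 45 20 17 16]
 [17 21 39 61 67 75 77 71 72 73 63 36 18 16 15]
 [17 17 20 25 35 59 67 44 37 42 37 26 16 16 16]
 [16 16 16 18 27 56 60 30 18 18 18 16 16 16 17]]
[187.87272727 181.41818182] [187.5427362  180.72925018] [339.50909091 164.41818182] [339.33319138 164.53935807]
[0.84687152] [0.80582673]
```

Request:
drive_tool:
  motion:
    - {"gripper": 10, "delta_pos": [-0.06, -0.005, 0.045], "angular": [0, 0, 0]}
    - {"gripper": 10, "delta_pos": [-0.117, -0.01, 0.09], "angular": [0, 0, 0]}
    - {"gripper": 10, "delta_pos": [-0.173, -0.015, 0.137], "angular": [0, 0, 0]}
    - {"gripper": 10, "delta_pos": [-0.227, -0.015, 0.185], "angular": [0, 0, 0]}
    - {"gripper": 10, "delta_pos": [-0.227, -0.015, 0.185], "angular": [0, 0, 0]}
    - {"gripper": 10, "delta_pos": [-0.227, -0.015, 0.185], "angular": [0, 0, 0]}

```text
t: 14.55
position: [0.4913, 0.014, 0.2374]
tool_rot: [-179.8, -0.0, 11.4]
contact_force: [-5.0, 5.7, 5.6]
width: 0.255
gripper_force: 36.3
```

```bash
cat > ver.py <<'E'
from mk import *
print("#####")
T=optics.read_camera("top");np.save("top7.npy",T,allow_pickle=True)
s=sensors.sense();d=s["position"]-np.array([.6761,.0492,.291]);dx=d[0]*np.cos(P[2])+d[1]*np.sin(P[2])
print("kin q",np.arccos((.11-.1492-dx)/.22),np.arcsin((.2165+d[2])/.22))
def offs(C,q,ya,yb,r,h):
    f=lambda y:pts(P,0,[(.11-r*np.cos(q)+h*np.sin(q),y,.092+r*np.sin(q)+h*np.cos(q))])[0]
    return edgeres(C,[(f(ya),f(yb))],3)[0]
for q in np.arange(.74,.93,.02):
    print(round(q,2),"top",[round(float(offs(T,q,a,b,.175,.007)[0]),2) for a,b in((.104,.06),(-.06,-.104))],"pin",proj(T,pin(q,.141))[0].round(1),"corner",proj(T,pts(P,0,[(.11-.175*np.cos(q)+.007*np.sin(q),.11,.092+.175*np.sin(q)+.007*np.cos(q))]))[0].round(1))
print("pinpatch then/now changed",np.abs(T["img"][176:187,184:192].astype(int)-T0["img"][176:187,184:192]).mean(), np.abs(S["img"][158:170,334:346].astype(int)-S0["img"][158:170,334:346]).mean())
cv2.imwrite("pics/z.png",T["img"][:,:,::-1])
print(T["img"][165:190,184:206].mean(2).astype(int))
E
python3 ver.py | sed -n '/#####/,$p'; python3 go.py .5 .05 .2895 11.36
```

```text
#####
kin q 0.8271111133312807 0.833944921301483
0.74 top [-1.61, 2.4] pin [189.  184.5] corner [196.5 181.7]
0.76 top [-0.63, -2.65] pin [188.8 183.8] corner [196.3 181. ]
0.78 top [0.12, -2.64] pin [188.6 183.1] corner [196.1 180.2]
0.8 top [0.88, -2.63] pin [188.4 182.4] corner [195.9 179.5]
0.82 top [1.39, -2.64] pin [188.3 181.6] corner [195.7 178.7]
0.84 top [2.15, -2.53] pin [188.1 180.9] corner [195.6 177.9]
0.86 top [2.65, -2.12] pin [187.9 180.1] corner [195.4 177.1]
0.88 top [-2.63, -1.37] pin [187.7 179.3] corner [195.2 176.3]
0.9 top [-1.88, -0.38] pin [187.5 178.5] corner [195.  175.5]
0.92 top [-2.63, 0.37] pin [187.3 177.8] corner [194.8 174.7]
pinpatch then/now changed 1.5075757575757576 0.6574074074074074
[[109 102  82  65  63  56  47  51  72  92 102 105 107 110 107  99  89  85
   84  83  80  71]
 [118 114  95  77  72  72  70  74  94 114 119 115 110 110 107 100  90  84
   82  82  79  69]
 [117 119 106  95  94  99 100  97 108 125 132 124 114 111 107  99  88  82
   81  79  77  68]
 [113 118 113 107 109 118 121 113 113 129 137 131 119 112 107  98  86  79
   78  77  75 
[... 1488 characters left out ...]
 63]
 [102 101  98  94 101 119 138 149 148 136 124 131 143 141 125 102  86  72
   61  58  61  63]
 [103 102  98  93  97 115 135 147 146 134 119 122 134 134 119  99  83  70
   59  58  61  64]
 [103 103  99  91  91 109 133 146 146 135 118 114 125 125 111  95  82  68
   60  59  62  64]
 [103 103 100  93  88 106 131 144 145 138 121 112 119 117 104  92  81  70
   60  60  62  64]
 [103 103 101  95  89 103 127 141 144 138 123 111 114 111  99  90  83  71
   62  60  62  64]]
pos [0.4913 0.014  0.2374] [-179.84    0.     11.37] F [-5.9  5.4  4.4] w 21.4 gf 36.3 t 14.75 j [  2.   4.  -6.  81.   0. 170.]
dpos/80 [ 0.196 -0.421 -0.65 ] ang/60 [-0.003  0.     0.   ]  in goal axes/80 [ 0.196 -0.42  -0.651]
```

```bash
cat > v2.py <<'E'
from h import *
from fit import pts
print("#####")
T=np.load("top7.npy",allow_pickle=True).item();T2=np.load("top2.npy",allow_pickle=True).item()
P=np.array([.5293,.0207,np.radians(11.36)]);y=.100
f=lambda q,h:pts(P,0,[(.11-.175*np.cos(q)+h*np.sin(q),y,.092+.175*np.sin(q)+h*np.cos(q))])[0]
for q in(.78,.83,.88):print(q,proj(T,[f(q,.007),f(q,-.007)]).round(1).tolist())
a,b=proj(T,[f(.83,.007),f(.83,-.007)]);n=(b-a)/np.linalg.norm(b-a)
for k in np.arange(-5,10,.7):
    u=(a+k*n).astype(np.float32);g=lambda C:cv2.getRectSubPix(C["img"],(1,1),tuple(map(float,u)))[0,0]
    print(round(k,1),u.round(1),g(T),g(T2))
print("len",np.linalg.norm(b-a))
E
python3 v2.py | sed -n '/#####/,$p'
```

```text
#####
0.78 [[198.6, 179.8], [199.3, 182.7]]
0.83 [[198.2, 177.9], [198.9, 180.9]]
0.88 [[197.7, 175.9], [198.4, 179.0]]
-5.0 [197.1 173. ] [148 120  72] [165 141  94]
-4.3 [197.2 173.7] [152 123  74] [163 139  92]
-3.6 [197.4 174.3] [156 127  76] [162 138  92]
-2.9 [197.5 175. ] [160 130  78] [162 138  92]
-2.2 [197.7 175.7] [161 132  78] [161 137  91]
-1.5 [197.8 176.4] [161 132  78] [160 136  90]
-0.8 [198.  177.1] [160 131  78] [158 134  89]
-0.1 [198.2 177.8] [160 130  78] [154 131  86]
0.6 [198.3 178.4] [159 129  78] [151 128  84]
1.3 [198.5 179.1] [156 127  77] [149 126  83]
2.0 [198.6 179.8] [150 123  76] [148 124  82]
2.7 [198.8 180.5] [144 118  75] [146 122  80]
3.4 [198.9 181.2] [137 113  74] [143 120  79]
4.1 [199.1 181.8] [133 110  72] [141 118  77]
4.8 [199.3 182.5] [129 108  70] [140 118  77]
5.5 [199.4 183.2] [126 105  69] [140 117  76]
6.2 [199.6 183.9] [122 101  66] [139 116  76]
6.9 [199.7 184.6] [116  97  63] [137 115  75]
7.6 [199.9 185.3] [111  92  60] [136 114  75]
8.3 [200.1 185.9] [105  86  57] [137 115  76]
9.0 [200.2 186.6] [101  83  55] [140 118  77]
9.7 [200.4 187.3] [98 80 54] [144 121  79]
len 3.103878887869155
```

```bash
python3 -c "
from station import r
print(r.hand_in())"
```

```text
the job is handed in; nothing more can be done
None
```

I laid the block face up on the rest, within about 2–3 mm of centre and square to the press by the camera, and handed in while holding the flap by its lug at about 0.83 rad; I read the pointer, which was not disturbed, at about 0.83 rad (±0.02).

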